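Cordless stock back on its own charging bases

ROBOT

A 6-joint arm with a two-finger parallel gripper is mounted at the origin on the work surface. World frame = base frame: x ahead of the robot, y to its left, z up, the work surface at z = 0. Lengths are in m, angles in rad, forces in N, time in s.
With the tool pointing down it reaches from about 0.35 to 0.975 m from the base axis. Payload 7.1 kg.
Tool frame: the origin (TCP) lies on the centre line of the jaws, within the pads' length; the fingertips stand ahead of it and the grasp point (between the pads) lies 5 mm behind it (env.tip_extent is the x of the fingertips in the tool frame, in m); x points along the fingers, y is the direction in which the jaws open and shut, and the axes are right-handed (so a half turn about x gives the same grasp; the last joint's range is limited). The gripper opens to 88 mm and grips with 3 to 60 N. Pads are 20 mm wide; open, the fingers measure 115 mm over their backs; the gripper's body (75 mm by 178 mm) begins 61 mm behind the grasp point.
Start: joints at [1.124, 0.423, 1.63, -0, 1.089, -0.019], TCP at [0.259, 0.569, 0.237] pointing down, gripper open.
Joint ranges: [-3, 3], [-0.9, 2.11], [0.09, 2.58], [-1.31, 4.45], [0.11, 2.69], [-2.54, 2.54]. Speed limits (rad/s): [2.39, 2.39, 3.01, 3.14, 3.14, 3.14].

INTERFACE

Orientations are given as a unit quaternion [w, x, y, z].
In Python, from workcell import readout, eyes, env gives the robot as it stands. The module is installed in compiled form; this text tells all that it offers.
- The arm moves only by the tool play_rows, never from a script. Its argument "commands" is a list of rows, each a list of 2 entries, a list of its own where there are three numbers: the shift along the tool's x, y, z scaled (see below), then the turn about the tool's x scaled (see below). A call has 1 to 8 rows; each row is the pose to reach, as a shift and turn from the pose commanded when the call began, along the tool's axes at that moment, turning the shorter way round; what a row does not reach only later rows make up. The controller multiplies each number of a shift by 0.3 m and each number of a turn by 2 pi rad. A row lasts 1/10 s, in which the tool goes at most 50 mm and 8.59 degrees, less where a joint would pass 70% of its speed; a pose out of reach is approached as far as the arm can. A call with a number of a shift or a turn outside -1 to 1 is refused whole. A call with a gripper value outside its range is refused whole. "grip" is the closure, from 0 (fully open) to 1 (shut), set as the call begins (left out, the last holds). The fingers move at their own pace and stop on an object; "force" is the grip in N (left out, the last holds). Time passes only in rows, so rows that repeat a pose let the fingers close. It gives the time, the measured TCP pose, the force and the opening at its end, in the units of the state.
- readout.sense(): the state, without advancing time (a new reading comes with each control period).
- eyes.capture(name): name is "scene" or "top" or "wrist"; returns a dict with "pixels" (400x640x3 uint8, red, green, blue), "range_z" (400x640 float32, m along the optical axis (not along the pixel's ray), 0 where there is no reading), "K" (3x3 intrinsics, pixels), "rvec" (rotation vector, rad) and "tvec" (3), from world to camera coordinates, as OpenCV has them. Camera axes: x right, y down, z forward; pixel columns grow to the right and rows downward; lengths in m; the calibration is good to about 2 mm. A picture is of the moment at which its call begins.
- env.sign_off(): hands the job in, once; it reports no verdict.
Trained networks look in a picture, given as the dict that the camera call returned (one of the last four; its "shot" number tells which), for a name from the list of things; names that differ only in an ending like _2 or _b are one class to them, and where a whole thing is asked for, a point or a joint stands for the part that bears it (a point fixed in the world has none). Each returns a list of dicts, best first, with "conf" (0 to 1); they miss things now and then, are a little off and sometimes report something else, mostly with a low value. They report only what shows in the picture. A call takes as long as a camera call.
- eyes.find_in(label, picture): "location" ([row, column] in pixels, amid what is visible of it).
- eyes.silhouettes(label, picture): "mask" (400x640 bool, what is visible of it) and "location" ([row, column] in pixels, amid what is visible of it).
- eyes.pinpoint(label, picture): "location" ([row, column] in pixels: a listed point, or the origin of a listed thing).
The state is a dict: "time": time; "joints": joint angles; "joint_velocities": joint speeds; "effort": joint torques, N m; "tool_pos": TCP position; "tcp_rot": TCP orientation; "contact_force": force on the tool from outside, world axes, zero at the start; "ft_torque": the same for the moment, N m; "finger_gap": finger opening in m.
Only numpy, scipy, OpenCV 4.12 (cv2) and the standard library are available. Lean on these libraries where they do the work, as an engineer would, in place of code of your own. Each camera call takes 0.05 s, during which the arm holds its last target.

TASK

Closing time in the appliance shop: stand each of the four cordless appliances upright, right down in the well of its own charging base, the one of the same colour and the same foot shape, and let go of it. One of them has been left in the red base, where it does not belong, so that base must be freed before the red lantern can go in. Do not knock any appliance over.

Things in the scene. Friction and masses are not known exactly. Their poses are not given: they have to be found in the camera images.
- toothbrush_center (a point): Electric toothbrush handle without its head, white with a blue foot and blue shoulder: upright round handle, 32 mm in diameter from the foot to 120 mm height, then a narrower neck and a thin metal pin; 156 mm tall in all, 140 g. Its own base is the blue one. Site at its centre, half-way up, on its upright axis; z up. The foot is 78 mm below this point.
- trimmer_center (a point): Hair trimmer, black with a green foot and green collar below the steel blade: upright body of 42 mm (its x) by 30 mm (its y) from the foot to 122 mm height, then a smaller head; 148 mm tall, 200 g. Its own base is the green one. Site at its centre, half-way up, on its upright axis; z up. The foot is 74 mm below this point.
- mill_center (a point): Electric pepper mill, bright steel with a black foot and black top: upright cylinder 46 mm in diameter from the foot to 130 mm height, with a small steel button on top; 138 mm tall, 300 g. Its own base is the steel one. Site at its centre, half-way up, on its upright axis; z up. The foot is 69 mm below this point.
- lantern_center (a point): Rechargeable lantern, red with a pale diffuser in the middle: upright block 50 mm (x) by 50 mm (y) over its height; 132 mm tall, 280 g. Its own base is the red one. Site at its centre, half-way up, on its upright axis; z up. The foot is 66 mm below this point. At the start three appliances stand on a 6 mm cork mat, one in the red base; other small things lying between are under 40 mm high.
- dock_blue: Charging base of the toothbrush: blue round well on a white plinth, 48 mm inner diameter. Fixed; origin at the centre of its underside, on the bench top, z up. Well floor 6 mm and rim 22 mm above the bench; walls 5 mm. A 20 mm high hump with the mains inlet stands outside the well at its +x side.
- dock_green: Charging base of the trimmer: green rectangular well on a black plinth, 58 mm (its x) by 46 mm (its y) inside; the trimmer goes in with its x along the base's x, either way round. Fixed; origin at the centre of its underside, on the bench top, z up. Well floor 6 mm and rim 22 mm above the bench; walls 5 mm. A 20 mm high hump with the mains inlet stands outside the well at its +x side.
- dock_steel: Charging base of the pepper mill: steel round well on a black plinth, 62 mm inner diameter. Fixed; origin at the centre of its underside, on the bench top, z up. Well floor 6 mm and rim 22 mm above the bench; walls 5 mm. A 20 mm high hump with the mains inlet stands outside the well at its +x side.
- dock_red: Charging base of the lantern: red square well on a white plinth, 66 mm (x) by 66 mm (y) inside; the lantern goes in square with it, any of the four ways round. At the start one of the three other appliances stands in it. Fixed; origin at the centre of its underside, on the bench top, z up. Well floor 6 mm and rim 22 mm above the bench; walls 5 mm. A 20 mm high hump with the mains inlet stands outside the well at its +x side.

How it is judged:
At the end, for the whole second after the job is handed in: Each of the four appliances stands in the well of its own base: its axis within 14 mm of the base's centre, its foot down on the floor of the well (centre height within about 4 to 6 mm of fully seated), upright within 0.12 rad, released and at rest (under 0.03 m/s) (horizontal distance between toothbrush_center and dock_blue below 0.014 m and z of toothbrush_center in the frame of dock_blue between 0.078 and 0.088 m and angle between each of toothbrush_center, trimmer_center, mill_center, lantern_center's own z axis and vertical below 0.12 rad and linear speed of each of toothbrush, trimmer, mill, lantern below 0.03 m/s and horizontal distance between trimmer_center and dock_green below 0.014 m and z of trimmer_center in the frame of dock_green between 0.074 and 0.084 m and horizontal distance between mill_center and dock_steel below 0.014 m and z of mill_center in the frame of dock_steel between 0.069 and 0.079 m and horizontal distance between lantern_center and dock_red below 0.014 m and z of lantern_center in the frame of dock_red between 0.066 and 0.076 m); the robot touches nothing.
It fails at once if an appliance is knocked over (tilted more than 0.7 rad) (angle between any of toothbrush_center, trimmer_center, mill_center, lantern_center's own z axis and vertical above 0.7 rad).
It also fails if it takes over 120 s, if anything falls off the work surface, if the arm or the gripper's body presses on something with over 40 N, if the wrist force passes 120 N, or if a joint passes its speed limit or range.

## Working session

There is one attempt and no reset: what is moved stays moved. The work goes in short steps, Python scripts to look and compute and a tool call to move; the robot and the scene stay as the last step left them, time stands still between calls to the robot, and variables do not carry over. Pictures are saved under pics/ and viewed, and the job is handed in when it is done.

Besides the shell and the picture viewer there is one more tool, called after ">>>" as a command line: name --argument value ..., lists and objects as JSON in quotes. play_rows: Moves the arm, as the interface text tells. Its arguments: {"type":"object","properties":{"commands":{"type":"array"},"grip":{"type":"number"},"force":{"type":"number"}},"required":["commands"]}

```bash
mkdir -p pics
cat > h.py <<'E'
import numpy as np, cv2
from workcell import readout, eyes, env
def T(p):
    R,_=cv2.Rodrigues(np.array(p['rvec'],float)); return R,np.array(p['tvec'],float).reshape(3)
def cloud(p):
    R,t=T(p);K=np.array(p['K']);z=p['range_z']
    v,u=np.mgrid[0:z.shape[0],0:z.shape[1]]
    c=np.stack([(u-K[0,2])/K[0,0]*z,(v-K[1,2])/K[1,1]*z,z],-1)
    w=(c-t)@R
    w[z==0]=np.nan
    return w
def save(p,n): cv2.imwrite('pics/'+n,p['pixels'][...,::-1])
def ray(p,rc,z):
    R,t=T(p);K=np.array(p['K'])
    d=R.T@np.array([(rc[1]-K[0,2])/K[0,0],(rc[0]-K[1,2])/K[1,1],1]); o=-R.T@t
    return o+d*(z-o[2])/d[2]
E
python3 - <<'E'
from h import *
s=readout.sense();print({k:np.round(v,4) for k,v in s.items()},env.tip_extent)
for n in('top','scene','wrist'):
    p=eyes.capture(n);save(p,n+'1.png');np.savez('/tmp/%s.npz'%n,**p)
    R,t=T(p);print(n,'cam',-R.T@t,'axis',R[2])
E
```

```text
{'time': np.float64(0.0), 'joints': array([ 1.124 ,  0.4238,  1.6307, -0.    ,  1.0886, -0.019 ]), 'joint_velocities': array([-0.0017, -0.0009,  0.002 , -0.001 , -0.0004,  0.001 ]), 'effort': array([-8.00000e-04, -5.44625e+01, -2.73671e+01,  6.44000e-02,
        2.26000e-02, -1.00000e-04]), 'tool_pos': array([0.2591, 0.5682, 0.2359]), 'tcp_rot': array([ 0.6909,  0.1496,  0.6911, -0.1506]), 'contact_force': array([-0.6784,  0.092 , -0.5554]), 'ft_torque': array([ 0.0168,  0.0409, -0.0112]), 'finger_gap': np.float64(0.0878)} 0.014
top cam [ 0.38616741 -0.02621199  1.26127008] axis [ 0.11423114  0.01496547 -0.99334147]
scene cam [1.44592046 0.31839725 0.74998208] axis [-0.78023428 -0.27097791 -0.56374235]
wrist cam [0.18379079 0.60302859 0.38391081] axis [ 0.27332182 -0.12587698 -0.95365097]
```

```bash
sleep 1
```

```text
(no output)
```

View pics/top1.png

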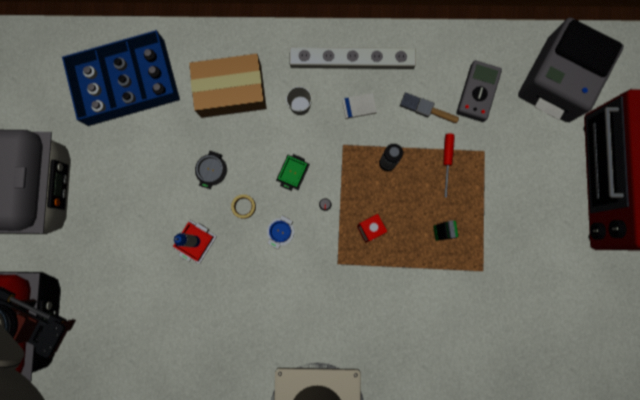

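View pics/scene1.png

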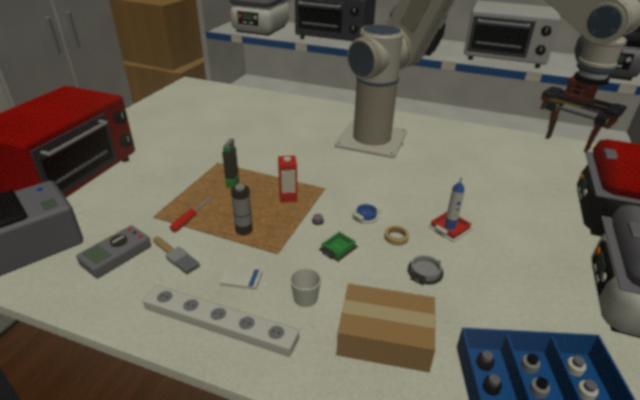

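View pics/wrist1.png

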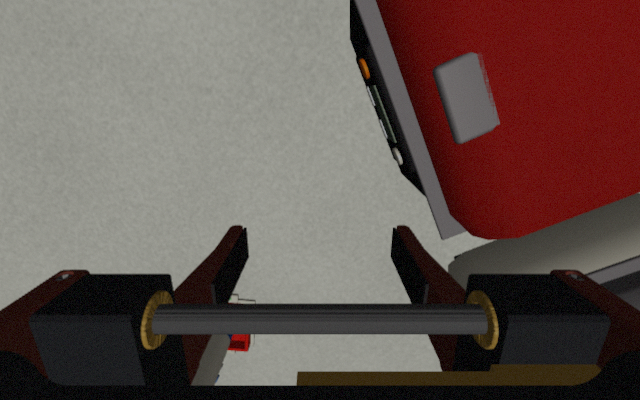

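Run:
```python
from h import *
for n in('top','scene'):
    p=eyes.capture(n);w=cloud(p)
    print(n,p['K'][0][0])
    for l in ['toothbrush_center','trimmer_center','mill_center','lantern_center','dock_blue','dock_green','dock_steel','dock_red']:
        s=eyes.silhouettes(l,p);q=eyes.pinpoint(l,p)
        h={'to':.09,'tr':.08,'mi':.075,'la':.072}.get(l[:2],0.0)
        print(l,[ (round(a['conf'],2),np.round(ray(p,a['location'],h)[:2],4)) for a in q[:2]])
        if s:
            m=s[0]['mask'];c=w[m];c=c[~np.isnan(c[:,0])]
            zz=np.percentile(c[:,2],[2,50,98])
            print('   sil',round(s[0]['conf'],2),m.sum(),zz.round(3))
            for lo,hi in ([(.03,.06),(.1,.13),(.13,.18)] if h else [(0.002,.012),(.014,.03)]):
                k=c[(c[:,2]>lo)&(c[:,2]<hi)]
                if len(k)>5:
                    r=cv2.minAreaRect((k[:,:2]*1000).astype(np.float32));print('    ',lo,hi,len(k),k.mean(0).round(4),'rect',np.round(r[0],1),np.round(r[1],1),round(r[2],1))
```

```text
top 477.27856843758417
toothbrush_center [(0.7, array([0.4269, 0.3353]))]
   sil 0.65 283 [0.021 0.12  0.155]
     0.03 0.06 32 [0.4272 0.3178 0.0453] rect [428.4 318.4] [ 7.4 25.8] 88.5
     0.1 0.13 62 [0.428  0.3194 0.1176] rect [429.1 322.7] [30.9 16.4] 1.9
     0.13 0.18 113 [0.4282 0.3276 0.1406] rect [428.2 329.2] [24.1 28. ] 77.3
trimmer_center [(0.92, array([ 0.464, -0.306]))]
   sil 0.83 409 [0.007 0.125 0.155]
     0.03 0.06 47 [ 0.4589 -0.2975  0.0451] rect [ 457.6 -298.6] [42.8 12.6] 27.2
     0.1 0.13 87 [ 0.4586 -0.2992  0.1201] rect [ 455.6 -302. ] [46.6 21.6] 35.0
     0.13 0.18 168 [ 0.461  -0.3082  0.1473] rect [ 461.9 -310.3] [39.7 22.7] 9.9
mill_center [(0.96, array([ 0.6429, -0.1874]))]
   sil 0.85 470 [0.016 0.134 0.146]
     0.03 0.06 39 [ 0.629  -0.1645  0.0464] rect [ 631.4 -165.3] [41.1 12.9] 52.6
     0.1 0.13 53 [ 0.6296 -0.1654  0.1149] rect [ 631.7 -168. ] [43.5 16.7] 60.0
     0.13 0.18 282 [ 0.6433 -0.1745  0.138 ] rect [ 643.9 -174.3] [43.6 44.3] 89.3
lantern_center [(0.66, array([ 0.4608, -0.133 ]))]
   sil 0.97 523 [0.02  0.134 0.14 ]
     0.03 0.0
[... 2518 characters left out ...]
 [71.  66.9] 7.1
     0.014 0.03 177 [0.4677 0.1034 0.0199] rect [464.7 104.8] [55.4 69.1] 66.8
dock_green []
   sil 0.59 688 [0.003 0.012 0.025]
     0.002 0.012 331 [0.6189 0.0802 0.0073] rect [619.7  76.3] [65.1 81.8] 68.1
     0.014 0.03 308 [0.623  0.0754 0.0204] rect [621.2  74.4] [59.8 80.9] 68.3
dock_steel [(0.63, array([0.6226, 0.2976]))]
   sil 0.75 561 [0.013 0.086 0.146]
     0.014 0.03 52 [0.44   0.3319 0.0218] rect [440.  332.3] [13.  27.2] 0.3
dock_red [(0.68, array([0.4306, 0.3282]))]
   sil 0.77 577 [0.003 0.013 0.025]
     0.002 0.012 261 [0.4415 0.3379 0.0075] rect [430.6 332.6] [83.9 95.8] 57.7
     0.014 0.03 272 [0.4423 0.3303 0.0202] rect [432.  329.2] [78.3 89.5] 60.1
```

Run:
```python
import numpy as np,cv2
p=np.load('/tmp/top.npz');a=p['pixels'][130:280,150:500][...,::-1]
cv2.imwrite('pics/topz.png',cv2.resize(a[:, :175],None,fx=4,fy=4,interpolation=cv2.INTER_CUBIC))
cv2.imwrite('pics/topz2.png',cv2.resize(a[:, 175:],None,fx=4,fy=4,interpolation=cv2.INTER_CUBIC))
```

```text
(no output)
```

View pics/topz.png

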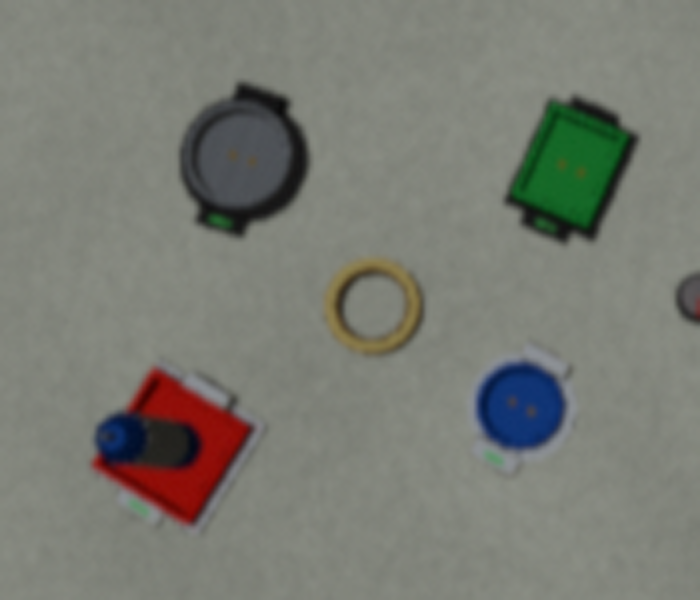

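View pics/topz2.png

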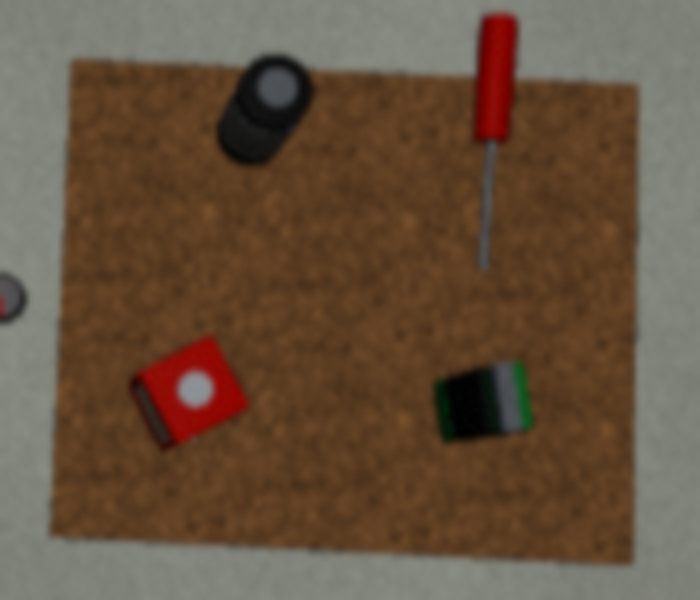

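```bash
cat > fit.py <<'E'
from h import *
from scipy.optimize import least_squares
from scipy.spatial.transform import Rotation as Ro
def sdf(xy,q,hx,hy,rnd):
    d=xy-q[:2]
    if rnd: return np.hypot(d[:,0],d[:,1])-hx
    c,s=np.cos(q[2]),np.sin(q[2]); l=np.abs(np.c_[c*d[:,0]+s*d[:,1],-s*d[:,0]+c*d[:,1]])-[hx,hy]
    return np.hypot(*np.maximum(l,0).T)+np.minimum(l.max(1),0)
def fit(xy,c0,hx,hy,rnd,band=0):
    best=None
    for y0 in ([0] if rnd else np.deg2rad(np.arange(-90,90,15))):
        r=least_squares(lambda q:np.maximum(np.abs(sdf(xy,q,hx,hy,rnd))-band,0),[*c0,y0],loss='soft_l1',f_scale=.002)
        if best is None or r.cost<best.cost: best=r
    q=best.x; res=np.abs(sdf(xy,q,hx,hy,rnd))
    return q[:2].round(4),round(np.rad2deg(q[2]),1),len(xy),'med res',np.median(res).round(4)
OBJ={'brush':(.428,.328,.016,.016,1,.03,.115),'trimmer':(.461,-.306,.021,.015,0,.03,.12),'mill':(.644,-.1745,.023,.023,1,.03,.13),'lantern':(.4645,-.1277,.025,.025,0,.03,.134)}
DOCK={'blue':(.456,.104,.0265,.0265,1),'green':(.62,.074,.0315,.0255,0),'steel':(.621,.295,.0335,.0335,1),'red':(.431,.328,.0355,.0355,0)}
E
python3 - <<'E'
from fit import *
ws={n:cloud(np.load('/tmp/%s.npz'%n)).reshape(-1,3) for n in('top','scene')}
ws['both']=np.r_[ws['top'],ws['scene']]
for k,v in OBJ.items():
  for n,w in ws.items():
    m=(np.hypot(w[:,0]-v[0],w[:,1]-v[1])<.05)&(w[:,2]>v[5])&(w[:,2]<v[6])
    print(k,n,*fit(w[m][:,:2],v[:2],*v[2:5]))
for k,v in DOCK.items():
  for n,w in ws.items():
    m=(np.hypot(w[:,0]-v[0],w[:,1]-v[1])<.06)&(w[:,2]>.0195)&(w[:,2]<.028)
    print(k,n,*fit(w[m][:,:2],v[:2],*v[2:5],band=.0025))
s=readout.sense();q=s['tcp_rot'];R=Ro.from_quat([*q[1:],q[0]]).as_matrix();print(R.round(3),s['time'])
E
```

```text
brush top [0.4288 0.3314] 0.0 121 med res 0.0005
brush scene [0.4267 0.3311] 0.0 339 med res 0.001
brush both [0.4271 0.3313] 0.0 460 med res 0.001
trimmer top [ 0.4627 -0.3119] 8.1 146 med res 0.0004
trimmer scene [ 0.46  -0.312] 8.3 380 med res 0.001
trimmer both [ 0.4601 -0.3121] 8.4 526 med res 0.0008
mill top [ 0.645  -0.1754] 0.0 162 med res 0.0003
mill scene [ 0.6426 -0.1758] 0.0 591 med res 0.0009
mill both [ 0.6432 -0.176 ] 0.0 753 med res 0.0009
lantern top [ 0.4662 -0.1274] -60.7 257 med res 0.0028
lantern scene [ 0.462  -0.1283] 28.3 616 med res 0.0012
lantern both [ 0.4624 -0.1289] -61.9 873 med res 0.0014
blue top [0.461  0.1034] 0.0 137 med res 0.0029
blue scene [0.4605 0.1037] 0.0 116 med res 0.003
blue both [0.4608 0.1036] 0.0 253 med res 0.0029
green top [0.6196 0.0758] -22.6 173 med res 0.0019
green scene [0.619 0.076] -21.5 197 med res 0.002
green both [0.6193 0.0759] -21.9 370 med res 0.002
steel top [0.6237 0.2953] 0.0 171 med res 0.0025
steel scene [0.6238 0.2954] 0.0 218 med res 0.0024
steel both [0.6237 0.2953] 0.0 389 med res 0.0025
red top [0.4303 0.3318] -30.6 213 med res 0.0022
red scene [0.4272 0.3305] -29.8 227 med res 0.0024
red both [0.4288 0.3308] -29.8 440 med res 0.0019
[[-0.     0.415  0.91 ]
 [-0.     0.91  -0.415]
 [-1.    -0.    -0.   ]] 1.85
```

Run:
```python
from h import *
p=np.load('/tmp/top.npz')
for n,c in dict(blue=(522,406.5),green=(571.5,168.5),steel=(242,157.5)).items():
    print(n,ray(p,((c[1]+.5)/4-.5+130,(c[0]+.5)/4-.5+150),.0065).round(4))
h=cv2.cvtColor(p['pixels'],cv2.COLOR_RGB2HSV)
m=(h[...,0]>100)&(h[...,0]<130)&(h[...,1]>120);m[:, :250]=0;m[:,310:]=0;m[:200]=0
ys,xs=np.where(m);print(len(ys),ray(p,(ys.mean(),xs.mean()),.014).round(4),ray(p,((ys.min()+ys.max())/2,(xs.min()+xs.max())/2),.02))
w=cloud(p)
for n,c,r in(('blue',(.458,.1045),.02),('steel',(.6225,.295),.027)):
    m=(np.hypot(w[...,0]-c[0],w[...,1]-c[1])<.045)&(w[...,2]<.0095)&(w[...,2]>.0035)&(np.hypot(w[...,0]-c[0],w[...,1]-c[1])<r+.004)
    k=w[m];print(n,len(k),k[:,:2].mean(0).round(4),k[:,:2].min(0).round(4),k[:,:2].max(0).round(4))
```

```text
blue [0.4566 0.1055 0.0065]
green [0.6159 0.0767 0.0065]
steel [0.6203 0.2976 0.0065]
352 [0.4565 0.1061 0.014 ] [0.45644467 0.10575462 0.02      ]
blue 188 [0.4582 0.1062] [0.4361 0.0846] [0.4811 0.1272]
steel 270 [0.6225 0.2988] [0.5954 0.2705] [0.6528 0.3255]
```

```bash
cat > go.py <<'E'
import sys
from h import *
from scipy.spatial.transform import Rotation as Ro
s=readout.sense();q=s['tcp_rot'];R=Ro.from_quat([*q[1:],q[0]]).as_matrix()
yaw=np.rad2deg(np.arctan2(R[1,1],R[0,1]))
print('t',round(float(s['time']),2),'pos',np.round(s['tool_pos'],4),'yaw',round(yaw,2),'gap',round(float(s['finger_gap']),4),'F',np.round(s['contact_force'],1),'j',np.round(s['joints'],2))
a=list(map(float,sys.argv[1:]))
# args: x y z yaw ; x,y,z absolute, yaw of tool y axis (mod 180) 
if a:
    d=(R.T@(np.array(a[:3])-s['tool_pos']))/.3
    t=0
    if len(a)>3: t=-(((a[3]-yaw)+90)%180-90)
    print('shift',d.round(4),'turn',round(t/360,4),'deg',round(t,1))
E
python3 go.py .4275 .331 .25
python3 - <<'E'
from h import *
w=cloud(np.load('/tmp/top.npz')).reshape(-1,3)
m=(w[:,1]>.4)&(w[:,0]<.7)&(w[:,2]>.05)&((w[:,0]>.35)|(w[:,1]>.6));k=w[m]
for y in np.arange(.4,.8,.05):
    j=k[(k[:,1]>=y)&(k[:,1]<y+.05)]
    if len(j): print(y.round(2),len(j),j.min(0).round(3),j.max(0).round(3))
E
```

```text
t 1.85 pos [0.2592 0.5687 0.2367] yaw 65.49 gap 0.0878 F [0.  0.1 0.4] j [ 1.12  0.42  1.63  0.    1.09 -0.02]
shift [-0.0444 -0.4882  0.839 ] turn 0.0 deg 0
0.6 296 [0.23  0.6   0.064] [0.616 0.65  0.345]
0.65 7511 [0.099 0.65  0.05 ] [0.684 0.7   0.206]
0.7 1421 [0.317 0.7   0.052] [0.679 0.749 0.206]
0.75 57 [0.344 0.75  0.051] [0.677 0.797 0.178]
```

>>> play_rows --commands '[[[-0.044, -0.244, 0.42], 0], [[-0.044, -0.244, 0.42], 0], [[-0.044, -0.244, 0.42], 0], [[-0.044, -0.488, 0.839], 0], [[-0.044, -0.488, 0.839], 0], [[-0.044, -0.488, 0.839], 0], [[-0.044, -0.488, 0.839], 0], [[-0.044, -0.488, 0.839], 0]]' --grip 0

```text
time: 2.65
tool_pos: [0.4281, 0.3303, 0.25]
tcp_rot: [0.691, 0.151, 0.691, -0.151]
contact_force: [-0.3, 0.2, 0.6]
finger_gap: 0.0879
```

```bash
python3 go.py .4275 .331 .1;python3 -c "
from h import *
save(eyes.capture('wrist'),'w2.png')"
```

```text
t 2.65 pos [0.4281 0.3303 0.25  ] yaw 65.33 gap 0.0879 F [-0.3  0.2  0.6] j [ 0.64  0.28  1.8   0.    1.05 -0.51]
shift [ 0.5     0.001  -0.0027] turn 0.0 deg 0
```

View pics/w2.png

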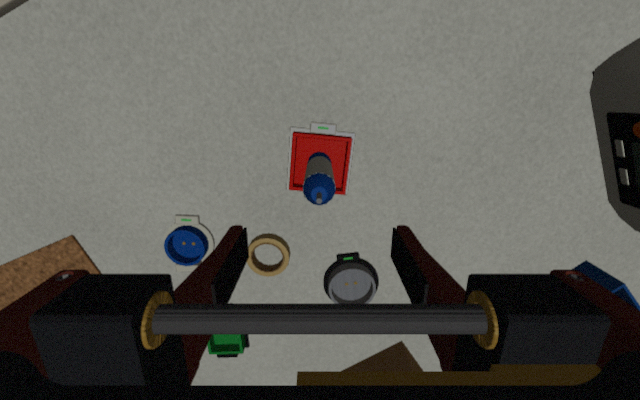

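The wrist picture shows the toothbrush in the red well at about (320,185), on the centre line between the fingers (columns 245 to 395). I'll descend and grip.

>>> play_rows --commands '[[[0.1, 0, 0], 0], [[0.2, 0, 0], 0], [[0.3, 0, 0], 0], [[0.4, 0, 0], 0], [[0.5, 0, 0], 0], [[0.5, 0, 0], 0]]'

```text
time: 3.3
tool_pos: [0.4244, 0.3309, 0.0965]
tcp_rot: [0.689, 0.147, 0.693, -0.151]
contact_force: [-0.4, 0.1, 0.1]
finger_gap: 0.0877
```

>>> play_rows --commands '[[[0, 0, 0], 0], [[0, 0, 0], 0], [[0, 0, 0], 0], [[0, 0, 0], 0], [[0, 0, 0], 0], [[0, 0, 0], 0], [[0, 0, 0], 0], [[0, 0, 0], 0]]' --grip 1 --force 25

```text
time: 4.1
tool_pos: [0.4276, 0.331, 0.0999]
tcp_rot: [0.691, 0.15, 0.691, -0.15]
contact_force: [-0.1, 0.6, 0.9]
finger_gap: 0.0319
```

```bash
python3 go.py .4275 .331 .2
```

```text
t 4.1 pos [0.4276 0.331  0.0999] yaw 65.48 gap 0.0319 F [-0.1  0.6  0.9] j [ 0.64  0.5   1.9   0.    0.74 -0.51]
shift [-3.336e-01 -1.000e-04 -2.000e-04] turn 0.0 deg 0
```

>>> play_rows --commands '[[[-0.07, 0, 0], 0], [[-0.14, 0, 0], 0], [[-0.21, 0, 0], 0], [[-0.25, 0, 0], 0], [[-0.25, 0, 0], 0]]'

```text
time: 4.6
tool_pos: [0.4283, 0.3316, 0.1762]
tcp_rot: [0.692, 0.151, 0.69, -0.149]
contact_force: [0.0, 0.0, -0.4]
finger_gap: 0.032
```

```bash
python3 go.py .457 .105 .175
```

```text
t 4.6 pos [0.4283 0.3316 0.1762] yaw 65.49 gap 0.032 F [ 0.   0.  -0.4] j [ 0.64  0.38  1.86  0.    0.89 -0.51]
shift [ 0.0031 -0.6476  0.4003] turn 0.0 deg 0
```

>>> play_rows --commands '[[[0, -0.08, 0.05], 0], [[0, -0.2, 0.125], 0], [[0, -0.32, 0.2], 0], [[0, -0.44, 0.275], 0], [[0, -0.56, 0.35], 0], [[0, -0.648, 0.4], 0], [[0, -0.648, 0.4], 0], [[0, -0.648, 0.4], 0]]'

```text
time: 5.4
tool_pos: [0.4557, 0.1038, 0.1741]
tcp_rot: [0.69, 0.151, 0.691, -0.151]
contact_force: [0.2, -0.3, -1.5]
finger_gap: 0.0317
```

```bash
python3 go.py .457 .105 .101;python3 -c "
from h import *
for n in('wrist','top'):
    p=eyes.capture(n);save(p,n+'3.png');np.savez('/tmp/%s3.npz'%n,**p)
a=p['pixels'][180:280,230:330,::-1];cv2.imwrite('pics/top3z.png',cv2.resize(a,None,fx=5,fy=5))"
```

```text
t 5.4 pos [0.4557 0.1038 0.1741] yaw 65.37 gap 0.0317 F [ 0.2 -0.3 -1.5] j [ 0.2   0.29  2.02  0.    0.84 -0.94]
shift [0.2436 0.0056 0.0027] turn 0.0 deg 0
```

View pics/wrist3.png

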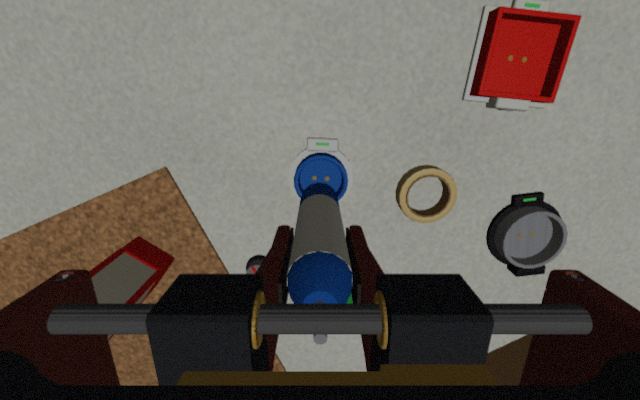

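View pics/top3z.png

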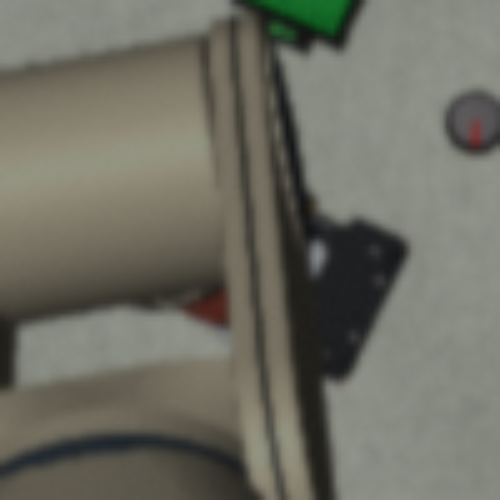

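The wrist picture shows the blue well at (321,178) and the held toothbrush on the same column, so they line up. I'll lower it.

>>> play_rows --commands '[[[0.06, 0.005, 0.003], 0], [[0.12, 0.005, 0.003], 0], [[0.18, 0.005, 0.003], 0], [[0.21, 0.005, 0.003], 0], [[0.23, 0.005, 0.003], 0], [[0.243, 0.005, 0.003], 0], [[0.243, 0.005, 0.003], 0], [[0.243, 0.005, 0.003], 0]]'

```text
time: 6.3
tool_pos: [0.4579, 0.1055, 0.1024]
tcp_rot: [0.691, 0.15, 0.691, -0.15]
contact_force: [0.4, -0.2, -0.7]
finger_gap: 0.0316
```

```bash
python3 go.py .457 .105 .1
```

```text
t 6.3 pos [0.4579 0.1055 0.1024] yaw 65.49 gap 0.0316 F [ 0.4 -0.2 -0.7] j [ 0.2   0.42  2.05  0.    0.67 -0.94]
shift [ 0.008  -0.0027 -0.002 ] turn 0.0 deg 0
```

>>> play_rows --commands '[[[0.008, 0, 0], 0], [[0.008, 0, 0], 0], [[0.008, 0, 0], 0]]'

```text
time: 6.6
tool_pos: [0.458, 0.1054, 0.0999]
tcp_rot: [0.691, 0.15, 0.691, -0.15]
contact_force: [0.1, 0.1, 1.2]
finger_gap: 0.0319
```

>>> play_rows --commands '[[[0, 0, 0], 0], [[0, 0, 0], 0], [[0, 0, 0], 0], [[0, 0, 0], 0], [[0, 0, 0], 0], [[0, 0, 0], 0], [[0, 0, 0], 0]]' --grip 0

```text
time: 7.3
tool_pos: [0.4575, 0.1054, 0.0996]
tcp_rot: [0.691, 0.15, 0.691, -0.15]
contact_force: [0.1, 0.6, 0.7]
finger_gap: 0.084
```

>>> play_rows --commands '[[[-0.1, 0, 0], 0], [[-0.2, 0, 0], 0], [[-0.3, 0, 0], 0], [[-0.4, 0, 0], 0], [[-0.4, 0, 0], 0]]'

```text
time: 7.8
tool_pos: [0.4598, 0.1058, 0.2232]
tcp_rot: [0.693, 0.151, 0.689, -0.149]
contact_force: [-0.2, -0.0, -0.7]
finger_gap: 0.0877
```

```bash
python3 go.py .4635 -.1285 .23 28.3;  python3 go.py .4635 -.1285 .23 118.3;python3 -c "
from h import *
for n in('wrist','scene'):
    p=eyes.capture(n);save(p,n+'4.png')"
```

```text
t 7.8 pos [0.4598 0.1058 0.2232] yaw 65.49 gap 0.0877 F [-0.2 -0.  -0.7] j [ 0.2   0.21  1.98 -0.    0.95 -0.94]
shift [-0.0237 -0.7056  0.3354] turn 0.1033 deg 37.2
t 7.8 pos [0.4598 0.1058 0.2232] yaw 65.49 gap 0.0877 F [-0.2 -0.  -0.7] j [ 0.2   0.21  1.98 -0.    0.95 -0.94]
shift [-0.0237 -0.7056  0.3354] turn -0.1467 deg -52.8
```

View pics/scene4.png

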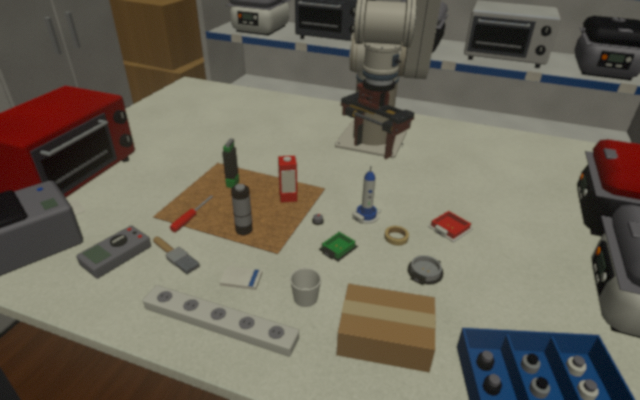

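The scene picture shows the toothbrush standing upright in the blue base at about (368,200), and the red base at (450,225) is empty. Lantern next.

>>> play_rows --commands '[[[-0.024, -0.12, 0.05], 0.02], [[-0.024, -0.24, 0.11], 0.04], [[-0.024, -0.36, 0.17], 0.06], [[-0.024, -0.48, 0.23], 0.08], [[-0.024, -0.6, 0.28], 0.103], [[-0.024, -0.706, 0.335], 0.103], [[-0.024, -0.706, 0.335], 0.103], [[-0.024, -0.706, 0.335], 0.103]]'

```text
time: 8.7
tool_pos: [0.4601, -0.1293, 0.2253]
tcp_rot: [0.606, 0.362, 0.608, -0.363]
contact_force: [-0.2, 1.0, 0.4]
finger_gap: 0.0879
```

```bash
python3 go.py .4635 -.1285 .1 28.3; python3 -c "
from h import *
p=eyes.capture('wrist');save(p,'w5.png')"
```

```text
t 8.7 pos [ 0.4601 -0.1293  0.2253] yaw 28.29 gap 0.0879 F [-0.2  1.   0.4] j [-0.3   0.22  1.96  0.    0.97 -0.79]
shift [0.4176 0.012  0.004 ] turn -0.0 deg -0.0
```

View pics/w5.png

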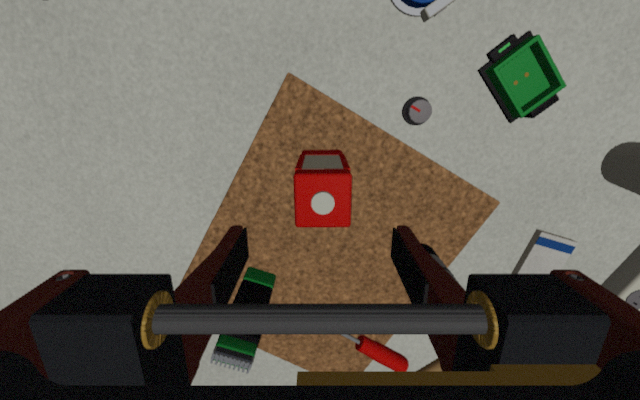

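The lantern top spans columns 295 to 351 and is square with the jaws, centred at about 323 between them. I'll descend and grip.

>>> play_rows --commands '[[[0.08, 0.01, 0.004], 0], [[0.16, 0.01, 0.004], 0], [[0.24, 0.01, 0.004], 0], [[0.32, 0.01, 0.004], 0], [[0.38, 0.01, 0.004], 0], [[0.415, 0.01, 0.004], 0], [[0.415, 0.01, 0.004], 0], [[0.415, 0.01, 0.004], 0]]'

```text
time: 9.55
tool_pos: [0.4645, -0.1282, 0.1025]
tcp_rot: [0.608, 0.362, 0.608, -0.362]
contact_force: [0.3, -0.0, 0.3]
finger_gap: 0.0876
```

>>> play_rows --commands '[[[0, 0, 0], 0], [[0, 0, 0], 0], [[0, 0, 0], 0], [[0, 0, 0], 0], [[0, 0, 0], 0], [[0, 0, 0], 0], [[0, 0, 0], 0], [[0, 0, 0], 0]]' --grip 1 --force 30

```text
time: 10.35
tool_pos: [0.4643, -0.1288, 0.1024]
tcp_rot: [0.607, 0.362, 0.607, -0.362]
contact_force: [-2.1, -1.0, 3.8]
finger_gap: 0.0495
```

>>> play_rows --commands '[[[-0.12, 0, 0], 0], [[-0.24, 0, 0], 0], [[-0.36, 0, 0], 0], [[-0.48, 0, 0], 0], [[-0.6, 0, 0], 0], [[-0.65, 0, 0], 0], [[-0.65, 0, 0], 0], [[-0.65, 0, 0], 0]]'

```text
time: 11.15
tool_pos: [0.4637, -0.1284, 0.2963]
tcp_rot: [0.607, 0.362, 0.608, -0.362]
contact_force: [-0.3, -0.2, -3.9]
finger_gap: 0.0499
```

```bash
python3 go.py .4285 .331 .295 60
```

```text
t 11.15 pos [ 0.4637 -0.1284  0.2963] yaw 28.41 gap 0.0499 F [-0.3 -0.2 -3.9] j [-0.29  0.14  1.88  0.    1.13 -0.79]
shift [ 0.0051  0.6255 -1.4028] turn -0.0878 deg -31.6
```

>>> play_rows --commands '[[[0, 0.05, -0.1], -0.01], [[0, 0.11, -0.24], -0.02], [[0, 0.17, -0.38], -0.03], [[0, 0.23, -0.52], -0.04], [[0, 0.29, -0.66], -0.05], [[0, 0.36, -0.8], -0.06], [[0, 0.4, -0.9], -0.07], [[0, 0.4, -0.9], -0.08]]'

```text
time: 11.95
tool_pos: [0.4399, 0.169, 0.2951]
tcp_rot: [0.678, 0.197, 0.68, -0.198]
contact_force: [0.7, -0.8, -2.6]
finger_gap: 0.0499
```

```bash
python3 go.py .4285 .331 .2 60
```

```text
t 11.95 pos [0.4399 0.169  0.2951] yaw 57.59 gap 0.0499 F [ 0.7 -0.8 -2.6] j [ 0.34  0.12  1.9   0.    1.12 -0.66]
shift [ 0.3171  0.4362 -0.3205] turn -0.0067 deg -2.4
```

>>> play_rows --commands '[[[0.0, 0.12, -0.09], -0.007], [[0.0, 0.24, -0.18], -0.007], [[0.08, 0.35, -0.26], -0.007], [[0.16, 0.436, -0.32], -0.007], [[0.24, 0.436, -0.32], -0.007], [[0.317, 0.436, -0.32], -0.007], [[0.317, 0.436, -0.32], -0.007], [[0.317, 0.436, -0.32], -0.007]]'

```text
time: 12.75
tool_pos: [0.4308, 0.3272, 0.2008]
tcp_rot: [0.682, 0.184, 0.683, -0.186]
contact_force: [0.3, -0.1, -2.8]
finger_gap: 0.05
```

```bash
python3 go.py .4285 .331 .103 60; python3 -c "
from h import *
for n in('wrist','scene'):
    p=eyes.capture(n);save(p,n+'6.png')"
```

```text
t 12.75 pos [0.4308 0.3272 0.2008] yaw 59.72 gap 0.05 F [ 0.3 -0.1 -2.8] j [ 0.63  0.35  1.84  0.    0.95 -0.41]
shift [ 0.3261  0.008  -0.0124] turn -0.0008 deg -0.3
```

View pics/wrist6.png

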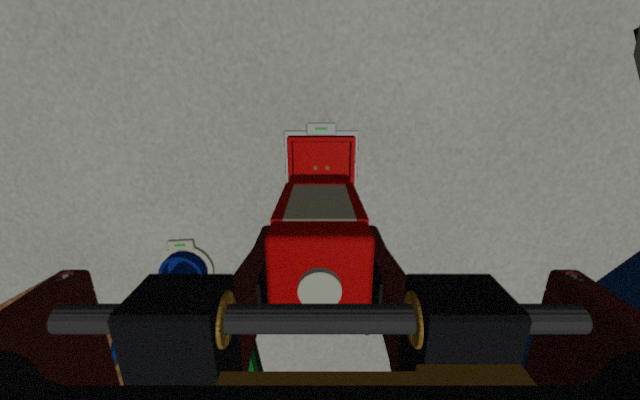

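The red well (columns 286 to 357) lines up with the lantern (268 to 375, nearer the camera). The toothbrush is partly hidden in this view, so I'll check it in the scene picture.

View pics/scene6.png

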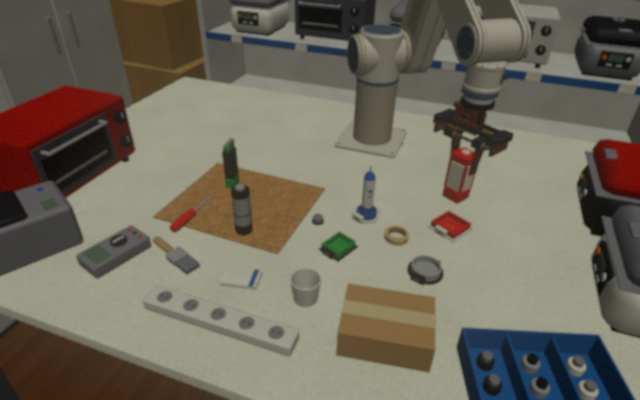

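>>> play_rows --commands '[[[0.08, 0.008, -0.012], 0], [[0.16, 0.008, -0.012], 0], [[0.22, 0.008, -0.012], 0], [[0.27, 0.008, -0.012], 0], [[0.3, 0.008, -0.012], 0], [[0.323, 0.008, -0.012], 0], [[0.323, 0.008, -0.012], 0], [[0.323, 0.008, -0.012], 0]]'

```text
time: 13.65
tool_pos: [0.4301, 0.332, 0.1059]
tcp_rot: [0.683, 0.185, 0.682, -0.184]
contact_force: [-1.0, -0.8, -3.1]
finger_gap: 0.0501
```

```bash
python3 go.py .4285 .331 .1025 60
```

```text
t 13.65 pos [0.4301 0.332  0.1059] yaw 59.72 gap 0.0501 F [-1.  -0.8 -3.1] j [ 0.64  0.49  1.89  0.    0.75 -0.41]
shift [ 0.0114 -0.0055 -0.0029] turn -0.0008 deg -0.3
```

In the scene picture the toothbrush still stands at (368,195) and the lantern hangs above the red base. I'll lower the last 3 mm and release.

>>> play_rows --commands '[[[0.005, -0.004, -0.003], 0], [[0.01, -0.004, -0.003], 0], [[0.01, -0.004, -0.003], 0], [[0.01, -0.004, -0.003], 0]]'

```text
time: 14.05
tool_pos: [0.4285, 0.3313, 0.1028]
tcp_rot: [0.683, 0.185, 0.682, -0.184]
contact_force: [0.3, -2.4, 4.5]
finger_gap: 0.0496
```

>>> play_rows --commands '[[[0, 0, 0], 0], [[0, 0, 0], 0], [[0, 0, 0], 0], [[0, 0, 0], 0], [[0, 0, 0], 0], [[0, 0, 0], 0], [[0, 0, 0], 0]]' --grip 0

```text
time: 14.75
tool_pos: [0.4283, 0.3312, 0.1022]
tcp_rot: [0.683, 0.185, 0.683, -0.185]
contact_force: [0.8, -0.5, -0.2]
finger_gap: 0.088
```

>>> play_rows --commands '[[[-0.1, 0, 0], 0], [[-0.2, 0, 0], 0], [[-0.3, 0, 0], 0], [[-0.42, 0, 0], 0], [[-0.42, 0, 0], 0], [[-0.42, 0, 0], 0]]'

```text
time: 15.35
tool_pos: [0.4285, 0.3313, 0.2289]
tcp_rot: [0.683, 0.185, 0.682, -0.184]
contact_force: [-0.5, 0.7, -0.6]
finger_gap: 0.0879
```

```bash
python3 go.py .644 -.1755 .235 60;  python3 -c "
from h import *
for n in('scene',):
    p=eyes.capture(n);save(p,n+'7.png')"
```

```text
t 15.35 pos [0.4285 0.3313 0.2289] yaw 59.73 gap 0.0879 F [-0.5  0.7 -0.6] j [ 0.64  0.31  1.82 -0.    1.01 -0.41]
shift [-0.021  -1.0969  1.4721] turn -0.0008 deg -0.3
```

View pics/scene7.png

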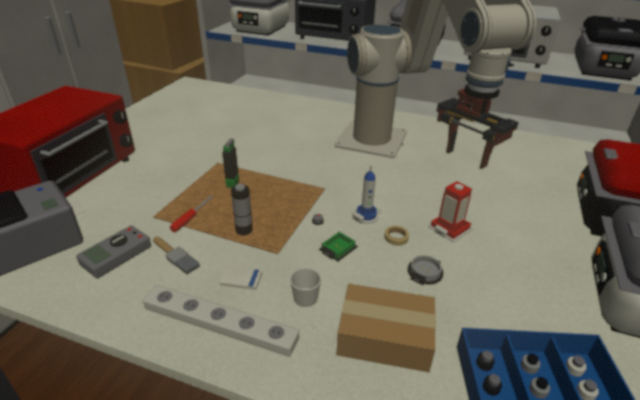

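The lantern now stands in the red base at about (455,210). Mill next.

>>> play_rows --commands '[[[-0.02, -0.1, 0.13], 0], [[-0.02, -0.2, 0.27], 0], [[-0.02, -0.3, 0.4], 0], [[-0.02, -0.4, 0.54], 0], [[-0.02, -0.5, 0.67], 0], [[-0.02, -0.6, 0.8], 0], [[-0.02, -0.7, 0.94], 0], [[-0.02, -0.7, 0.94], 0]]'

```text
time: 16.2
tool_pos: [0.567, 0.003, 0.2325]
tcp_rot: [0.682, 0.186, 0.683, -0.187]
contact_force: [-0.6, 0.7, -0.0]
finger_gap: 0.0879
```

```bash
python3 go.py .644 -.1755 .235 60
```

```text
t 16.2 pos [0.567  0.003  0.2325] yaw 59.45 gap 0.0879 F [-0.6  0.7 -0. ] j [-0.02  0.34  1.76 -0.    1.04 -1.05]
shift [-0.0081 -0.3819  0.5236] turn -0.0015 deg -0.6
```

>>> play_rows --commands '[[[-0.008, -0.1, 0.13], 0], [[-0.008, -0.2, 0.27], 0], [[-0.008, -0.3, 0.4], 0], [[-0.008, -0.382, 0.524], 0], [[-0.008, -0.382, 0.524], 0], [[-0.008, -0.382, 0.524], 0]]'

```text
time: 16.8
tool_pos: [0.643, -0.1702, 0.2345]
tcp_rot: [0.681, 0.185, 0.684, -0.185]
contact_force: [-0.4, 0.1, 0.2]
finger_gap: 0.0877
```

```bash
python3 go.py .644 -.1755 .1;  python3 -c "
from h import *
p=eyes.capture('wrist');save(p,'w8.png')"
```

```text
t 16.8 pos [ 0.643  -0.1702  0.2345] yaw 59.66 gap 0.0877 F [-0.4  0.1  0.2] j [-0.28  0.49  1.53  0.    1.13 -1.32]
shift [ 0.4484 -0.0133  0.0133] turn 0.0 deg 0
```

View pics/w8.png

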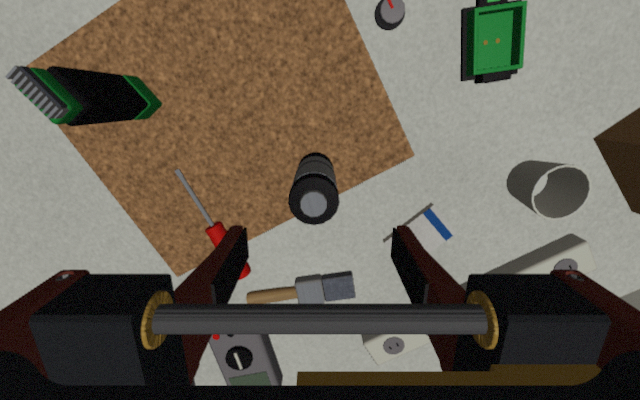

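The mill top is at (314,205), about 6 px left of the centre line at column 320. That fits the computed 4 mm correction along y.

>>> play_rows --commands '[[[0.04, -0.013, 0.012], 0], [[0.12, -0.013, 0.012], 0], [[0.2, -0.013, 0.012], 0], [[0.28, -0.013, 0.012], 0], [[0.36, -0.013, 0.012], 0], [[0.42, -0.013, 0.012], 0], [[0.447, -0.013, 0.012], 0], [[0.447, -0.013, 0.012], 0]]'

```text
time: 17.65
tool_pos: [0.6439, -0.1745, 0.101]
tcp_rot: [0.682, 0.184, 0.684, -0.184]
contact_force: [0.5, 0.3, 0.7]
finger_gap: 0.0875
```

>>> play_rows --commands '[[[0, 0, 0], 0], [[0, 0, 0], 0], [[0, 0, 0], 0], [[0, 0, 0], 0], [[0, 0, 0], 0], [[0, 0, 0], 0], [[0, 0, 0], 0], [[0, 0, 0], 0]]' --grip 1 --force 30

```text
time: 18.45
tool_pos: [0.6451, -0.176, 0.1028]
tcp_rot: [0.683, 0.185, 0.682, -0.185]
contact_force: [-1.2, -0.9, 2.6]
finger_gap: 0.0459
```

>>> play_rows --commands '[[[-0.06, 0, 0], 0], [[-0.13, 0, 0], 0], [[-0.2, 0, 0], 0], [[-0.26, 0, 0], 0], [[-0.3, 0, 0], 0], [[-0.3, 0, 0], 0]]'

```text
time: 19.05
tool_pos: [0.6458, -0.1759, 0.1939]
tcp_rot: [0.683, 0.185, 0.682, -0.185]
contact_force: [-0.2, -0.6, -4.0]
finger_gap: 0.0459
```

```bash
python3 go.py .621 .296 .19 60
```

```text
t 19.05 pos [ 0.6458 -0.1759  0.1939] yaw 59.73 gap 0.0459 F [-0.2 -0.6 -4. ] j [-0.28  0.53  1.56  0.    1.05 -1.33]
shift [ 0.0119  1.3167 -0.8644] turn -0.0008 deg -0.3
```

>>> play_rows --commands '[[[0, 0.07, -0.05], 0], [[0, 0.17, -0.11], 0], [[0, 0.28, -0.18], 0], [[0, 0.39, -0.26], 0], [[0, 0.5, -0.33], 0], [[0, 0.61, -0.4], 0], [[0, 0.72, -0.47], 0], [[0, 0.75, -0.49], 0]]'

```text
time: 19.85
tool_pos: [0.6304, 0.0963, 0.1911]
tcp_rot: [0.682, 0.184, 0.684, -0.184]
contact_force: [0.7, -0.6, -4.1]
finger_gap: 0.0457
```

```bash
python3 go.py .621 .296 .19 60
```

```text
t 19.85 pos [0.6304 0.0963 0.1911] yaw 59.9 gap 0.0457 F [ 0.7 -0.6 -4.1] j [ 0.13  0.49  1.63  0.    1.02 -0.91]
shift [ 0.0042  0.5602 -0.3611] turn -0.0003 deg -0.1
```

>>> play_rows --commands '[[[0.004, 0.11, -0.07], 0], [[0.004, 0.22, -0.14], 0], [[0.004, 0.33, -0.21], 0], [[0.004, 0.44, -0.28], 0], [[0.004, 0.56, -0.36], 0], [[0.004, 0.56, -0.36], 0], [[0.004, 0.56, -0.36], 0]]'

```text
time: 20.55
tool_pos: [0.6222, 0.2925, 0.1899]
tcp_rot: [0.682, 0.183, 0.683, -0.185]
contact_force: [-0.8, -0.5, -4.0]
finger_gap: 0.0457
```

```bash
python3 go.py .621 .296 .103;  python3 -c "
from h import *
p=eyes.capture('wrist');save(p,'w9.png')"
```

```text
t 20.55 pos [0.6222 0.2925 0.1899] yaw 59.84 gap 0.0457 F [-0.8 -0.5 -4. ] j [ 0.42  0.56  1.51 -0.    1.07 -0.62]
shift [ 0.2897  0.0087 -0.009 ] turn 0.0 deg 0
```

View pics/w9.png

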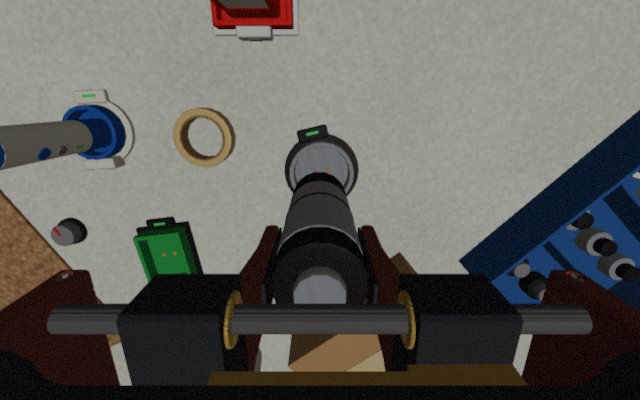

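The steel well is centred at column 321 and the held mill lines up with it. I'll lower it.

>>> play_rows --commands '[[[0.06, 0.008, -0.009], 0], [[0.12, 0.008, -0.009], 0], [[0.18, 0.008, -0.009], 0], [[0.23, 0.008, -0.009], 0], [[0.265, 0.008, -0.009], 0], [[0.286, 0.008, -0.009], 0], [[0.286, 0.008, -0.009], 0], [[0.286, 0.008, -0.009], 0]]'

```text
time: 21.4
tool_pos: [0.6222, 0.2957, 0.1061]
tcp_rot: [0.683, 0.185, 0.682, -0.184]
contact_force: [-0.3, 0.4, -3.7]
finger_gap: 0.0456
```

```bash
python3 go.py .621 .296 .1025
```

```text
t 21.4 pos [0.6222 0.2957 0.1061] yaw 59.73 gap 0.0456 F [-0.3  0.4 -3.7] j [ 0.43  0.67  1.55 -0.    0.92 -0.62]
shift [ 0.0119 -0.0012 -0.0041] turn 0.0 deg 0
```

>>> play_rows --commands '[[[0.006, 0, 0], 0], [[0.012, 0, 0], 0], [[0.012, 0, 0], 0], [[0.012, 0, 0], 0]]'

```text
time: 21.8
tool_pos: [0.6223, 0.2959, 0.1028]
tcp_rot: [0.683, 0.185, 0.682, -0.184]
contact_force: [-1.1, -1.2, 2.1]
finger_gap: 0.0458
```

>>> play_rows --commands '[[[0, 0, 0], 0], [[0, 0, 0], 0], [[0, 0, 0], 0], [[0, 0, 0], 0], [[0, 0, 0], 0], [[0, 0, 0], 0], [[0, 0, 0], 0]]' --grip 0

```text
time: 22.5
tool_pos: [0.6218, 0.2956, 0.1019]
tcp_rot: [0.683, 0.185, 0.683, -0.185]
contact_force: [0.9, -0.1, -1.0]
finger_gap: 0.0879
```

>>> play_rows --commands '[[[-0.1, 0, 0], 0], [[-0.2, 0, 0], 0], [[-0.3, 0, 0], 0], [[-0.42, 0, 0], 0], [[-0.42, 0, 0], 0], [[-0.42, 0, 0], 0]]'

```text
time: 23.1
tool_pos: [0.6221, 0.2958, 0.2288]
tcp_rot: [0.683, 0.185, 0.682, -0.184]
contact_force: [0.3, 0.4, -0.8]
finger_gap: 0.0879
```

```bash
python3 go.py .461 -.312 .235 98.3;  python3 -c "
from h import *
for n in('scene',):
    p=eyes.capture(n);save(p,n+'10.png')"
```

```text
t 23.1 pos [0.6221 0.2958 0.2288] yaw 59.73 gap 0.0879 F [ 0.3  0.4 -0.8] j [ 0.43  0.52  1.48 -0.    1.13 -0.62]
shift [-0.023  -2.0204  0.5574] turn -0.1071 deg -38.6
```

View pics/scene10.png

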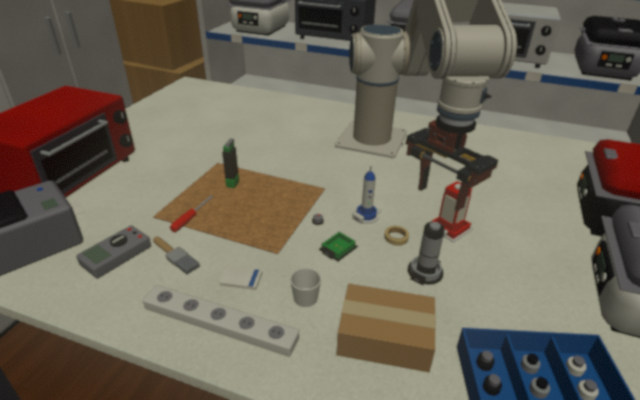

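The mill stands upright in the steel base at about (428,255). The trimmer is last. I'll go there in two calls.

>>> play_rows --commands '[[[-0.02, -0.14, 0.04], -0.01], [[-0.02, -0.28, 0.08], -0.02], [[-0.02, -0.42, 0.12], -0.03], [[-0.02, -0.56, 0.16], -0.04], [[-0.02, -0.7, 0.2], -0.05], [[-0.02, -0.84, 0.24], -0.06], [[-0.02, -0.98, 0.28], -0.07], [[-0.02, -0.98, 0.28], -0.08]]'

```text
time: 23.95
tool_pos: [0.5436, -0.0046, 0.2321]
tcp_rot: [0.705, 0.009, 0.709, -0.01]
contact_force: [0.2, 1.2, 0.5]
finger_gap: 0.0879
```

```bash
python3 go.py .461 -.312 .235 98.3
```

```text
t 23.95 pos [ 0.5436 -0.0046  0.2321] yaw 88.44 gap 0.0879 F [0.2 1.2 0.5] j [-0.03  0.31  1.81 -0.    1.02 -1.57]
shift [-0.0076 -1.0318 -0.2474] turn -0.0274 deg -9.9
```

>>> play_rows --commands '[[[-0.01, -0.14, -0.03], -0.01], [[-0.01, -0.28, -0.07], -0.02], [[-0.01, -0.42, -0.1], -0.027], [[-0.01, -0.56, -0.13], -0.027], [[-0.01, -0.7, -0.17], -0.027], [[-0.01, -0.84, -0.2], -0.027], [[-0.01, -0.94, -0.23], -0.027], [[-0.01, -0.99, -0.24], -0.027]]'

```text
time: 24.75
tool_pos: [0.4648, -0.2973, 0.2353]
tcp_rot: [0.704, -0.049, 0.706, 0.051]
contact_force: [0.5, -0.4, -0.1]
finger_gap: 0.0878
```

```bash
python3 go.py .461 -.312 .1 98.3;  python3 -c "
from h import *
p=eyes.capture('wrist');save(p,'w11.png')"
```

```text
t 24.75 pos [ 0.4648 -0.2973  0.2353] yaw 98.11 gap 0.0878 F [ 0.5 -0.4 -0.1] j [-0.59  0.32  1.79 -0.    1.03 -2.3 ]
shift [ 0.4509 -0.0475 -0.0185] turn -0.0005 deg -0.2
```

View pics/w11.png

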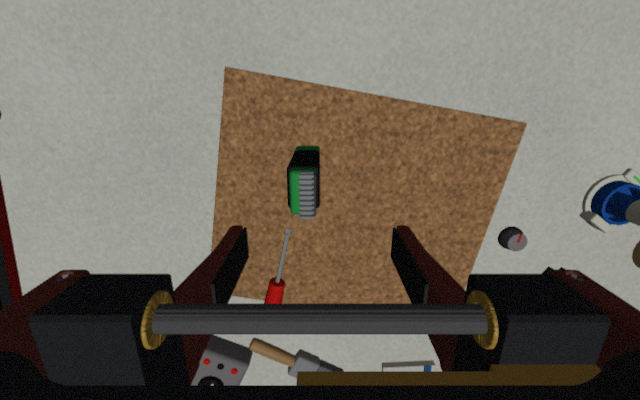

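The trimmer is at (305,190), square with the jaws and about 15 px left of centre. That matches the computed 14 mm left to go.

>>> play_rows --commands '[[[0, -0.0475, -0.018], 0], [[0.06, -0.0475, -0.018], 0], [[0.14, -0.0475, -0.018], 0], [[0.22, -0.0475, -0.018], 0], [[0.3, -0.0475, -0.018], 0], [[0.38, -0.0475, -0.018], 0], [[0.447, -0.0475, -0.018], 0], [[0.447, -0.0475, -0.018], 0]]'

```text
time: 25.6
tool_pos: [0.462, -0.3085, 0.1002]
tcp_rot: [0.704, -0.05, 0.707, 0.053]
contact_force: [0.1, 1.0, 0.7]
finger_gap: 0.0878
```

>>> play_rows --commands '[[[0, 0, 0], 0], [[0, 0, 0], 0], [[0, 0, 0], 0], [[0, 0, 0], 0], [[0, 0, 0], 0], [[0, 0, 0], 0], [[0, 0, 0], 0], [[0, 0, 0], 0]]' --grip 1 --force 25

```text
time: 26.4
tool_pos: [0.4633, -0.3106, 0.1029]
tcp_rot: [0.705, -0.051, 0.705, 0.051]
contact_force: [0.4, -0.3, -0.9]
finger_gap: 0.0296
```

>>> play_rows --commands '[[[-0.06, 0, 0], 0], [[-0.13, 0, 0], 0], [[-0.2, 0, 0], 0], [[-0.26, 0, 0], 0], [[-0.3, 0, 0], 0], [[-0.3, 0, 0], 0]]'

```text
time: 27.0
tool_pos: [0.464, -0.311, 0.1942]
tcp_rot: [0.706, -0.051, 0.705, 0.05]
contact_force: [-0.2, -0.1, -1.9]
finger_gap: 0.03
```

```bash
python3 go.py .618 .076 .19 68
```

```text
t 27.0 pos [ 0.464  -0.311   0.1942] yaw 98.25 gap 0.03 F [-0.2 -0.1 -1.9] j [-0.61  0.38  1.81  0.    0.95 -2.33]
shift [0.0133 1.2031 0.6932] turn 0.084 deg 30.2
```

>>> play_rows --commands '[[[0, 0.06, 0.04], 0.01], [[0, 0.16, 0.09], 0.02], [[0, 0.26, 0.15], 0.03], [[0, 0.36, 0.21], 0.04], [[0, 0.46, 0.27], 0.05], [[0, 0.56, 0.32], 0.06], [[0, 0.66, 0.38], 0.07], [[0, 0.7, 0.4], 0.08]]'

```text
time: 27.8
tool_pos: [0.5522, -0.0829, 0.1917]
tcp_rot: [0.695, 0.127, 0.696, -0.126]
contact_force: [0.8, -0.3, -2.3]
finger_gap: 0.0302
```

```bash
python3 go.py .619 .076 .19 68
```

```text
t 27.8 pos [ 0.5522 -0.0829  0.1917] yaw 69.41 gap 0.0302 F [ 0.8 -0.3 -2.3] j [-0.17  0.38  1.81  0.    0.95 -1.38]
shift [0.0057 0.5741 0.0222] turn 0.0039 deg 1.4
```

>>> play_rows --commands '[[[0.005, 0.11, 0.004], 0.004], [[0.005, 0.22, 0.008], 0.004], [[0.005, 0.33, 0.012], 0.004], [[0.005, 0.44, 0.017], 0.004], [[0.005, 0.574, 0.022], 0.004], [[0.005, 0.574, 0.022], 0.004], [[0.005, 0.574, 0.022], 0.004]]'

```text
time: 28.5
tool_pos: [0.6178, 0.0741, 0.1899]
tcp_rot: [0.693, 0.134, 0.695, -0.135]
contact_force: [-0.4, 0.6, -1.2]
finger_gap: 0.0297
```

```bash
python3 go.py .619 .076 .103 68;  python3 -c "
from h import *
for n in ('wrist','scene'):
  p=eyes.capture(n);save(p,n+'12.png')"
```

```text
t 28.5 pos [0.6178 0.0741 0.1899] yaw 68.12 gap 0.0297 F [-0.4  0.6 -1.2] j [ 0.1   0.47  1.67 -0.    1.   -1.09]
shift [0.2896 0.0078 0.0018] turn 0.0003 deg 0.1
```

View pics/wrist12.png

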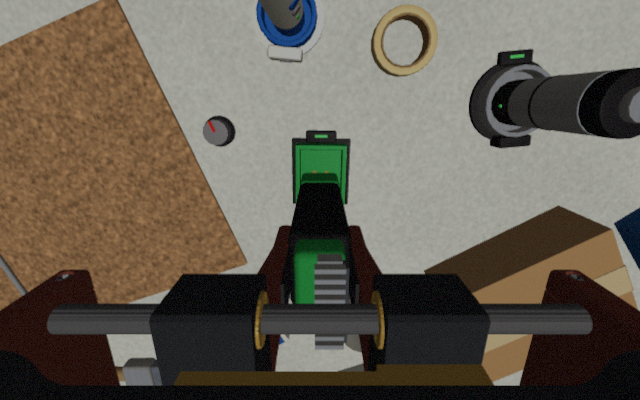

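The green well (columns 293 to 349) is centred under the held trimmer at column 321. I'll lower it.

>>> play_rows --commands '[[[0.06, 0.008, 0.002], 0], [[0.12, 0.008, 0.002], 0], [[0.18, 0.008, 0.002], 0], [[0.23, 0.008, 0.002], 0], [[0.265, 0.008, 0.002], 0], [[0.286, 0.008, 0.002], 0], [[0.286, 0.008, 0.002], 0], [[0.286, 0.008, 0.002], 0]]'

```text
time: 29.4
tool_pos: [0.6204, 0.0754, 0.106]
tcp_rot: [0.694, 0.135, 0.694, -0.135]
contact_force: [1.0, 0.4, -2.2]
finger_gap: 0.0296
```

```bash
python3 go.py .619 .076 .1025
```

```text
t 29.4 pos [0.6204 0.0754 0.106 ] yaw 68.0 gap 0.0296 F [ 1.   0.4 -2.2] j [ 0.1   0.59  1.71 -0.    0.85 -1.09]
shift [ 0.0117  0.0003 -0.005 ] turn 0.0 deg 0
```

>>> play_rows --commands '[[[0.006, 0, 0], 0], [[0.012, 0, 0], 0], [[0.012, 0, 0], 0], [[0.012, 0, 0], 0]]'

```text
time: 29.8
tool_pos: [0.6207, 0.0755, 0.1029]
tcp_rot: [0.695, 0.135, 0.694, -0.135]
contact_force: [0.2, -0.5, 5.0]
finger_gap: 0.0302
```

>>> play_rows --commands '[[[0, 0, 0], 0], [[0, 0, 0], 0], [[0, 0, 0], 0], [[0, 0, 0], 0], [[0, 0, 0], 0], [[0, 0, 0], 0], [[0, 0, 0], 0]]' --grip 0

```text
time: 30.5
tool_pos: [0.62, 0.0754, 0.1019]
tcp_rot: [0.694, 0.135, 0.694, -0.135]
contact_force: [-0.9, 0.4, -0.2]
finger_gap: 0.0827
```

>>> play_rows --commands '[[[-0.1, 0, 0], 0], [[-0.2, 0, 0], 0], [[-0.3, 0, 0], 0], [[-0.42, 0, 0], 0], [[-0.54, 0, 0], 0], [[-0.54, 0, 0], 0]]'

```text
time: 31.1
tool_pos: [0.6228, 0.0757, 0.2697]
tcp_rot: [0.697, 0.136, 0.691, -0.134]
contact_force: [-0.1, -0.0, 0.4]
finger_gap: 0.0876
```

```bash
python3 go.py .5 -.25 .27
```

```text
t 31.1 pos [0.6228 0.0757 0.2697] yaw 68.01 gap 0.0876 F [-0.1 -0.   0.4] j [ 0.1   0.39  1.6  -0.    1.14 -1.08]
shift [-0.006  -1.1599  0.027 ] turn 0.0 deg 0
```

Now I'll move the arm aside and check all four with the top and scene cameras.

>>> play_rows --commands '[[[0, -0.14, 0], 0], [[0, -0.28, 0], 0], [[0, -0.42, 0], 0], [[0, -0.56, 0], 0], [[0, -0.7, 0], 0], [[0, -0.84, 0], 0], [[0, -0.98, 0], 0], [[0, -0.98, 0], 0]]'

```text
time: 31.9
tool_pos: [0.5078, -0.2006, 0.2632]
tcp_rot: [0.693, 0.136, 0.694, -0.137]
contact_force: [-0.3, 0.4, 0.5]
finger_gap: 0.0876
```

```bash
python3 go.py;  python3 - <<'E'
from fit import *
ws=[]
for n in ('top','scene'):
  p=eyes.capture(n);save(p,n+'13.png');ws.append(cloud(p).reshape(-1,3))
w=np.concatenate(ws)
D={'brush':(.457,.105),'mill':(.621,.296),'trimmer':(.618,.076),'lantern':(.4285,.331)}
tops={'brush':.162,'mill':.144,'trimmer':.154,'lantern':.138}
for k,c in D.items():
    v=OBJ[k]
    m=(np.hypot(w[:,0]-c[0],w[:,1]-c[1])<.045)&(w[:,2]>.035)&(w[:,2]<v[6]+.004)
    f=fit(w[m][:,:2],c,*v[2:5]);m2=(np.hypot(w[:,0]-c[0],w[:,1]-c[1])<.045)&(w[:,2]>.03)&(w[:,2]<.2)
    lo=m&(w[:,2]<.07);hi=m&(w[:,2]>.08)
    print(k,*f,'off mm',((f[0]-c)*1000).round(1),'top z',np.percentile(w[m2][:,2],99.5).round(3),'exp',tops[k],'lo/hi',fit(w[lo][:,:2],c,*v[2:5])[0],fit(w[hi][:,:2],c,*v[2:5])[0])
E
```

```text
t 31.9 pos [ 0.5078 -0.2006  0.2632] yaw 67.76 gap 0.0876 F [-0.3  0.4  0.5] j [-0.4   0.28  1.78 -0.    1.09 -1.58]
brush [0.4575 0.106 ] 0.0 346 med res 0.0009 off mm [0.5 1. ] top z 0.162 exp 0.162 lo/hi [0.4575 0.106 ] [0.4576 0.106 ]
mill [0.6205 0.2975] 0.0 937 med res 0.0008 off mm [-0.5  1.5] top z 0.147 exp 0.144 lo/hi [0.6205 0.2975] [0.6205 0.2975]
trimmer [0.6176 0.0773] -21.9 668 med res 0.0009 off mm [-0.4  1.3] top z 0.157 exp 0.154 lo/hi [0.6175 0.0773] [0.6177 0.0774]
lantern [0.4296 0.3312] -30.1 1722 med res 0.0015 off mm [1.1 0.2] top z 0.141 exp 0.138 lo/hi [0.4295 0.3312] [0.4297 0.3312]
```

View pics/scene13.png

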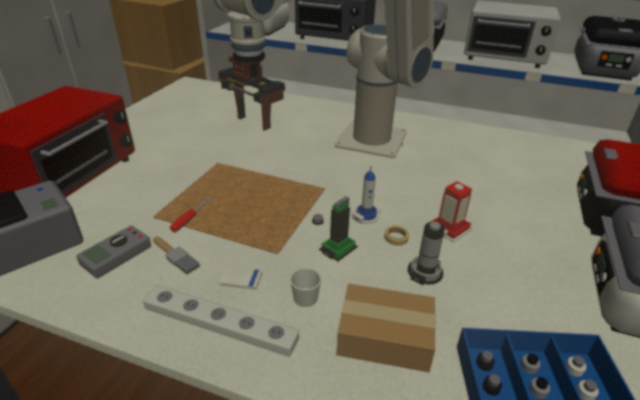

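View pics/top13.png

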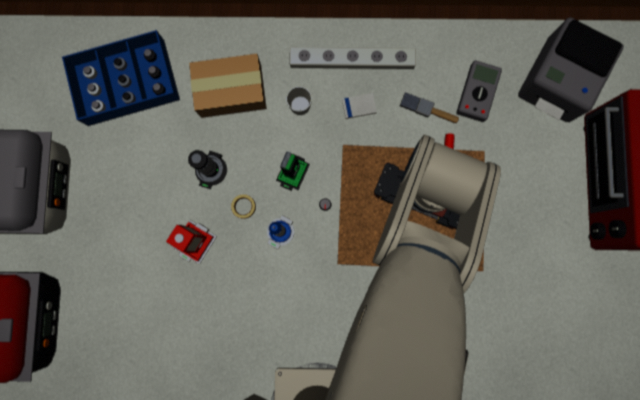

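Both pictures show all four appliances upright in their own bases. In the scene picture the toothbrush is at (368,195), the trimmer at (340,230), the mill at (428,255) and the lantern at (455,210). The arm is clear of them, so I'll hand in.

```bash
python3 -c "
from h import *
print(env.sign_off())"
```

```text
the job is handed in; nothing more can be done
None
```

All four appliances stand upright in their own charging bases, released, and I handed the job in at about 32 s; the sign-off reports no verdict. I moved the toothbrush out of the red base into the blue one first. Then the lantern went into red, the mill into steel and the trimmer into green.

My last checks, from a fit to both cameras' depth data with the arm moved aside:
- **Position:** each axis is within about 2 mm of its base's centre.
- **Upright:** the lower and upper parts of each appliance line up within 0.2 mm, so none is leaning.
- **Orientation:** the trimmer and lantern are within about 1° of their bases' directions.
- **Height:** the toothbrush's top is exactly at the fully seated height. The mill, trimmer and lantern read 3 mm high. That could be depth noise, because the mill and lantern tops read 2 to 3 mm high in the first pictures too. The fingers also held each appliance at about the same height when letting go as when picking it up.
- **Forces:** no wrist force reading went above about 5 N.

The first rim fits for the blue and steel bases were about 3 mm off, because the hump beside each well pulled them to one side. I used the well centres seen in the top picture instead.

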